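# Load the drying cassette, then crack the stuck dry-box lid and hold it ajar

### The job

Slide the flat metal drying cassette from its wooden stand down into the narrow slot of the white dry box until it sits fully home on the slot's bottom, and let go of it. Only then grip the black handle of the box's stuck lid, pull straight up until the seal breaks free, and finish the program still holding the lid level, clear of the box and about 2 cm above its seat, straight over the opening, to let it breathe; the lid must not fly open more than 4 cm. Do not disturb the tape roll, the paint cup or the paint tube.

Things in the scene. Friction and masses are not known exactly. Their poses are not given: they have to be found in the camera images.
- drybox: White plastic dry box, fixed to the bench, 80 mm high; origin under the centre of the square lidded chamber (110 x 110 mm, lid opening up). Its cassette slot is in a block beside the chamber, on the box's own -y side, centred 80 mm from the origin. Turned about the vertical only.
- rim (a point): Centre of the chamber's mouth, at the rim height (80 mm above the bench); axes as the box. The lid's flange rests here.
- slot_mouth (a point): Centre of the cassette slot's mouth, flush with the top of the box (80 mm above the bench); axes as the box. The slot is vertical, 65 mm deep, 73 mm long along the box's x and 14.6 mm wide along the box's y; its edges are square.
- lid: Grey lift-off lid, flange 108 x 108 x 6 mm, about 0.25 kg; origin at the centre of the flange's underside (so it coincides with point rim when closed), z up. A plug under it reaches 10.5 mm into the box and is caught by a rubber seal: it takes an upward pull of roughly 12 to 18 N to break it, the resistance is gone once the lid is about 10 mm up.
- lid_handle (a point): Grip point in the black handle on top of the lid, 30 mm above the lid's origin. The handle is an upright bar 14 mm thick (lid's y), 50 mm long (lid's x), from 10 to 46 mm above the lid's origin (its foot, 24 mm wide, lies below), with a 20 mm wide, 6 mm high lip on top (up to 52 mm).
- cassette: Flat aluminium drying cassette with dark vent slits, standing upright: 70 mm wide (its x), 12 mm thick (its y), 100 mm tall, 0.15 kg; origin at the centre of its lower edge. The last 6 mm of its foot taper to 64 x 7 mm as a lead-in. Either way round is fine. It stands loosely in the wooden stand; when home in the box, 35 mm of it stands out of the slot.
- cassette_top (a point): Centre of the cassette's upper edge, 100 mm above its origin.
- stand: Wooden stand block 110 x 70 x 45 mm, fixed to the bench, with the cassette in a loose 78 x 18 mm slot whose bottom is 6 mm above the bench; origin under its centre.
- tape_roll: Bystander: green tape roll lying flat, 99 mm across, 24 mm high; origin under its centre. Leave alone.
- cup_green: Bystander: white cup with green stains, 95 mm across, 120 mm tall; origin under its centre. Leave alone.
- oil_tube_5: Bystander: paint tube lying flat, 34 x 111 x 26 mm; origin under its centre. Leave alone.

How it is judged:
On the way, in this order (a step that is already met when the one before it is completed fails the run):
1. the cassette sits fully home in the slot and is let go (z of cassette in the frame of slot_mouth below -0.061 m and horizontal distance between cassette and slot_mouth below 0.004 m and angle between cassette's own z axis and vertical below 0.06 rad and contact force between the fingers and cassette below 0.2 N), for 0.2 s.
2. the lid is pulled free of its seal, in the fingers (z of lid in the frame of rim above 0.011 m and contact force between the fingers and lid above 2 N), for 0.2 s.
At the end, for the whole second after the job is handed in: Cassette home in the slot (61 mm deep or more, within 4 mm, tilt under 0.06 rad) and let go; the gripper holds the lid still and level (0.12 rad), 11 to 32 mm above its seat, within 15 mm of straight over the opening, touching neither box nor cassette (all of step 1 and all of step 2 and z of lid in the frame of rim below 0.032 m and horizontal distance between lid and rim below 0.015 m and angle between lid's own z axis and vertical below 0.12 rad and contact force between lid and drybox below 0.3 N and contact force between lid and cassette below 0.3 N and linear speed of lid below 0.02 m/s); the arm keeps its last pose, push and grip.
It fails at once if the lid is lifted off its seat before the cassette is home (z of lid in the frame of rim above 0.005 m and not (z of cassette in the frame of slot_mouth below -0.061 m and horizontal distance between cassette and slot_mouth below 0.004 m)).
It fails at once if the lid flies more than 4 cm open (z of lid in the frame of rim above 0.045 m).
It fails at once if the tape roll is disturbed (distance of tape_roll from where it was at the start of the episode above 0.03 m).
It fails at once if the cup is disturbed (distance of cup_green from where it was at the start of the episode above 0.03 m).
It fails at once if the paint tube is disturbed (distance of oil_tube_5 from where it was at the start of the episode above 0.03 m).
It also fails if it takes over 42 s, if anything falls off the work surface, if the arm or the gripper's body presses on something with over 40 N, if the wrist force passes 120 N, or if a joint passes its speed limit or range.

### The arm

A 6-joint arm with a two-finger parallel gripper is mounted at the origin on the work surface; the furniture and walls round the work are solid. World frame = base frame: x ahead of the robot, y to its left, z up, the work surface at z = 0. Lengths are in m, angles in rad, forces in N, time in s.
With the tool pointing down it reaches from about 0.375 to 0.75 m from the base axis. Payload 9 kg.
Tool frame: the origin (TCP) lies on the mounting face of the last link; the fingertips stand 173 mm ahead of it and the grasp point (between the pads) lies 155 mm ahead of it; z points along the fingers, y is the line along which they close (so a half turn about z gives the same grasp; the last joint's range is limited). The gripper opens to 85 mm and grips with 20 to 120 N. Pads are 22 mm wide; open, the fingers measure 114 mm over their backs; the gripper's body (76 mm by 85 mm) begins 54 mm behind the grasp point. The pads swing forward as they close: fully open they stand 13 mm farther back than shut.
Start: joints at [-1.501, 0.104, 0.097, 1.564, 0, 1.353], TCP at [0.17, -0.575, 0.405] pointing down, gripper open.
Joint ranges: [-2.99, 2.99], [-0.84, 1.86], [-1.1, 1.16], [-1.84, 2.11], [-1.51, 1.56], [-3.14, 3.14]. Speed limits (rad/s): [2.22, 2.22, 2.57, 3.14, 3.14, 3.14].

### API

Orientations are given as a unit quaternion [w, x, y, z].
In Python, from bench import arm, vision, ticket, command_gripper gives the robot as it stands (arm), with the cameras (vision), the job (ticket) and the gripper as plain functions. Calls block until the motion is done:
- arm.reach(position, orientation): joint-space move of the TCP to a pose.
- arm.move_l(position, ori=None, rate=0.15, stop_force=None): straight line of the TCP; ori=None keeps the orientation; rate is the mean speed in m/s. With stop_force (N) it stops when the force on the tool has changed by that much, and returns True; else False.
- arm.move_j(angles): joint-space move.
- command_gripper(opening, newtons=None): finger opening in m; newtons is the grip in N (None keeps the last); returns when the fingers have stopped.
- arm.sleep(seconds).
- arm.solve_ik(position, orientation): joint angles nearest the present ones, or None.
- vision.camera(name): name is "scene" or "top"; returns a dict with "frame" (384x512x3 uint8, blue, green, red), "range_z" (384x512 float32, m along the optical axis (not along the pixel's ray), 0 where there is no reading), "mtx" (3x3 intrinsics, pixels), "xyz" and "orientation" of the camera in the world. Camera axes: x right, y down, z forward; pixel columns grow to the right and rows downward; lengths in m; the calibration is good to about 2 mm. A picture is of the moment at which its call begins.
A pose or a line that the arm cannot do raises arm.PlanningError and nothing moves.
- ticket.sign_off(): hands the job in; it is judged then, once.
Readings, each from a call of its own:
- arm.get_clock(): time.
- arm.get_joints(): joint angles.
- arm.get_qd(): joint speeds.
- arm.get_tau(): joint torques, N m.
- arm.get_tool_pos(): TCP position.
- arm.get_tcp_rot(): TCP orientation.
- arm.get_force(): force on the tool from outside, world axes, zero at the start.
- arm.get_wrist_torque(): the same for the moment, N m.
- arm.get_grip_width(): finger opening in m.
- arm.get_grasp_force(): force on a finger pad.
Only numpy, scipy, OpenCV 4.12 (cv2) and the standard library are available. Lean on these libraries where they do the work, as an engineer would, in place of code of your own. Each camera call takes 0.05 s, during which the arm holds its last target. There are 200 camera calls.

## Working session

There is one attempt and no reset: what is moved stays moved. The work goes in short steps, each a Python script; the robot and the scene stay as the last script left them, time stands still between calls to the robot, and variables do not carry over. Pictures are saved under pics/ and viewed, at most 10 in all, crops included, and the job is handed in when it is done.

```bash
mkdir -p pics; ls
python3 - <<'E'
from bench import arm, vision, ticket, command_gripper
import cv2,numpy as np
for n in("scene","top"):
    c=vision.camera(n); cv2.imwrite(f"pics/{n}0.png",c["frame"]); np.savez(f"{n}0.npz",**c)
    print(n,c["mtx"].tolist(),c["xyz"],c["orientation"],(c["range_z"]>0).mean())
print(arm.get_clock(),arm.get_tool_pos(),arm.get_tcp_rot(),arm.get_grip_width())
E
```

```text
bench.py
pics
scene [[440.5852105410756, 0.0, 261.56697269243983], [0.0, 440.5852105410756, 193.08880677986267], [0.0, 0.0, 1.0]] [-0.23276141  0.72807462  0.57777124] [ 0.19131574 -0.3180486   0.77643146 -0.50931087] 0.996185302734375
top [[392.90633520612874, 0.0, 260.66256642988924], [0.0, 392.90633520612874, 191.12715425090622], [0.0, 0.0, 1.0]] [ 0.34763444 -0.09098982  1.14480021] [ 0.05626904 -0.69702757  0.71255349 -0.0570428 ] 0.9960835774739584
0.1 [ 0.17031284 -0.57523444  0.4040021 ] [-5.98521289e-04  9.89665512e-01  1.43393907e-01  6.35330768e-05] 0.08547918417688062
```

View pics/top0.png

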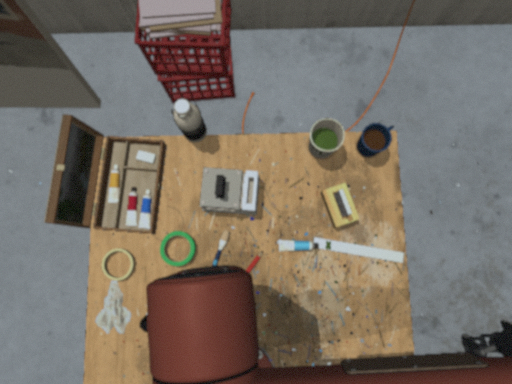

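View pics/scene0.png

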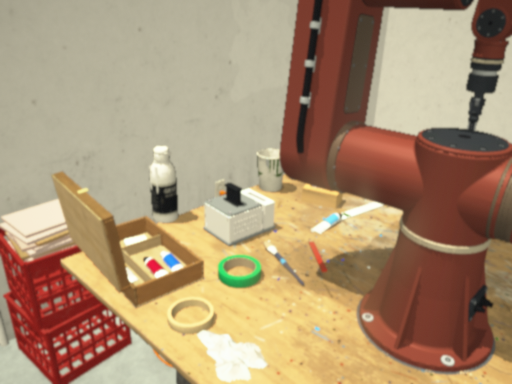

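The top view shows the box with its lid at about (221,188) and its slot block at (250,190). The stand with the cassette is at (341,205), the tape at (178,248) and the cup at (326,136). The scene view has the box at (238,215), the stand at (322,195) and the tape at (240,270). Next I'll turn these into positions.

```bash
cat > h.py <<'E'
import numpy as np,cv2
from scipy.spatial.transform import Rotation as R
def rot(q): return R.from_quat([q[1],q[2],q[3],q[0]]).as_matrix()
def cloud(c):
    z=c["range_z"].astype(float); v,u=np.indices(z.shape); K=c["mtx"]
    p=np.stack([(u-K[0,2])/K[0,0]*z,(v-K[1,2])/K[1,1]*z,z],-1)
    return p@rot(c["orientation"]).T+c["xyz"]
def ray(c,uv,h):
    K=c["mtx"]; uv=np.atleast_2d(uv); d=np.c_[(uv[:,0]-K[0,2])/K[0,0],(uv[:,1]-K[1,2])/K[1,1],np.ones(len(uv))]@rot(c["orientation"]).T
    return c["xyz"]+d*((h-c["xyz"][2])/d[:,2])[:,None]
def rect(P):
    (cx,cy),(w,h),a=cv2.minAreaRect((P[:,:2]*1000).astype(np.float32)); return np.round([cx,cy,w,h,a],1)
E
python3 - <<'E'
import numpy as np,cv2
from h import *
t=np.load("top0.npz"); s=np.load("scene0.npz")
a=cv2.resize(t["frame"][150:240,185:375],None,fx=4,fy=4,interpolation=cv2.INTER_CUBIC)
b=cv2.resize(s["frame"][165:255,190:370],None,fx=4,fy=4,interpolation=cv2.INTER_CUBIC)
b=np.pad(b,((0,0),(0,a.shape[1]-b.shape[1]),(0,0)))[:240*2]
cv2.imwrite("pics/crop1.png",cv2.resize(np.vstack([a,b]),None,fx=.83,fy=.83))
for n,c in(("top",t),("scene",s)):
    P=cloud(c); z=P[...,2]
    reg=(P[...,0]>.1)&(P[...,0]<.6)&(P[...,1]>-.4)&(P[...,1]<.15)
    print(n,"bench",np.median(z[reg&(z<.01)]))
    for lo,hi in((.03,.055),(.07,.083),(.083,.093),(.095,.15)):
        m=(reg&(z>lo)&(z<hi)).astype(np.uint8); k,l,st,ce=cv2.connectedComponentsWithStats(m)
        for i in range(1,k):
            if st[i,4]>15:
                q=P[l==i]; print(lo,hi,st[i].tolist(),rect(q),np.round(np.median(q,0),4))
E
```

```text
top bench 0.00037981243423723665
0.03 0.055 [322, 183, 37, 45, 758] [ 481.8 -317.   109.7   71.3   17.9] [ 0.4783 -0.3083  0.045 ]
0.07 0.083 [242, 171, 16, 40, 331] [523.3 -64.1  33.9 110.8  84.3] [ 0.5236 -0.0631  0.0799]
0.07 0.083 [336, 192, 10, 24, 30] [ 481.4 -311.7   67.3    2.1   18.6] [ 0.4814 -0.3122  0.0758]
0.083 0.093 [200, 168, 42, 41, 1307] [530.8  15.2 108.3 108.   84.6] [0.5283 0.0112 0.0866]
0.095 0.15 [215, 175, 9, 22, 166] [530.9  15.6  19.8  53.8  83.8] [0.5297 0.0148 0.132 ]
0.095 0.15 [338, 189, 14, 26, 140] [ 482.2 -317.6   69.1   12.6   17.2] [ 0.4816 -0.3169  0.1061]
scene bench -0.0020527462774533323
0.03 0.055 [302, 185, 39, 15, 274] [ 475.2 -300.5  110.5   44.2   16.3] [ 0.4732 -0.2916  0.0406]
0.03 0.055 [204, 210, 70, 25, 591] [495.3  22.7 185.5  90.7  49.8] [0.478 0.043 0.043]
0.07 0.083 [204, 189, 71, 32, 564] [528.1  -4.9 156.5 115.   84.5] [ 0.4961 -0.014   0.0771]
0.083 0.093 [207, 194, 55, 22, 500] [527.9  16.5 108.4 106.7  82.7] [0.5175 0.0284 0.0842]
0.095 0.15 [224, 183, 18, 19, 238] [529.6  15.8  21.6  54.6  85.1] [0.5226 0.021  0.1179]
```

View pics/crop1.png

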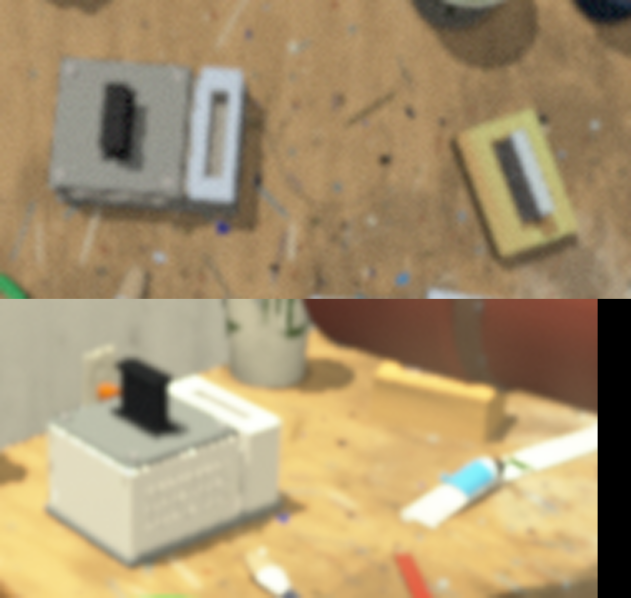

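The crop shows the slot opening running lengthways in the white block, and the cassette in the stand with a bright top edge at a yaw of about 17.5°. In the scene view the arm hides the cassette. Depth gives heights of 106 mm (cassette), 80 mm (slot rim), 86 mm (lid) and 132 mm (handle top), which match the text. I'll refine the slot position, then grasp.

```bash
cat >> h.py <<'E'
def down(yaw): return [0,np.cos(yaw/2),np.sin(yaw/2),0]   # tool x at yaw, z down
E
python3 - <<'E'
import numpy as np,cv2
from h import *
from bench import arm, vision, ticket, command_gripper
t=np.load("top0.npz"); P=cloud(t); z=P[...,2]
m=np.zeros(z.shape,np.uint8); m[171:211,242:258]=(z[171:211,242:258]<.074)
k,l,st,ce=cv2.connectedComponentsWithStats(m)
for i in range(1,k):
    if st[i,4]>15:
        v,u=np.nonzero(l==i); q=ray(t,np.c_[u,v],.08); print("hole",st[i],q.mean(0),rect(q))
# cassette top face only
for lo in (.1,.103):
    mm=(z>lo)&(z<.11)&(P[...,1]<-.28)&(P[...,1]>-.36)&(P[...,0]>.42)&(P[...,0]<.54)
    print("cass",mm.sum(),P[mm].mean(0),rect(P[mm]))
a=np.deg2rad(17.5); p=np.array([.482,-.3172])
command_gripper(.05,60)
arm.reach([*p,.36],down(a))
arm.move_l([*p,.253],rate=.1)
print(arm.get_force()); command_gripper(0.0,60)
print(arm.get_grip_width(),arm.get_grasp_force(),arm.get_force(),arm.get_wrist_torque(),arm.get_tool_pos(),arm.get_clock())
E
```

```text
hole [242 171   4  37  73] [ 0.53718282 -0.04530257  0.08      ] [527.6 -43.7   7.3 100.6  84.4]
hole [247 178   7  26 135] [ 0.52259134 -0.06416832  0.08      ] [522.6 -64.1  14.1  70.6  84.2]
hole [255 178   3  33  62] [ 0.5021809  -0.08201285  0.08      ] [512.5 -81.1   5.5  88.8  88.8]
cass 127 [ 0.48165001 -0.31731863  0.10592392] [ 482.7 -317.4   68.1   12.6   17.2]
cass 118 [ 0.48188779 -0.31761138  0.10624116] [ 482.7 -317.5   68.1   12.6   16.9]
[-0.35335357 -0.81959977 -0.22940012]
0.011047852653726124 59.148184061050415 [-0.08847083 -0.73931167  2.97571353] [-0.21407472 -0.11493336 -0.00730526] [ 0.48219017 -0.31741958  0.25354229] 3.6917
```

Run:
```python
import numpy as np,cv2
from h import *
from bench import arm, vision, ticket, command_gripper
p=arm.get_tool_pos()
arm.move_l([p[0],p[1],.385],rate=.12)
print(arm.get_force(),arm.get_grip_width())
arm.move_l([.5226,-.0642,.385],down(np.deg2rad(-5.6)),rate=.12)
arm.move_l([.5226,-.0642,.345],rate=.1)
print(arm.get_tool_pos(),arm.get_tcp_rot(),arm.get_force(),arm.get_clock())
for n in("scene","top"):
    c=vision.camera(n); np.savez(f"{n}1.npz",**c)
    f=c["frame"]; r=f[120:260,150:350]; cv2.imwrite(f"pics/{n}1.png",cv2.resize(r,None,fx=4,fy=4,interpolation=cv2.INTER_CUBIC))
```

```text
[-0.16208001  0.37833716 -2.20725917] 0.011182917919661002
[ 0.52254641 -0.0642368   0.34507858] [-2.63057634e-05  9.98804645e-01 -4.88801827e-02 -8.59975289e-05] [ 0.21084557  0.40713523 -1.38616089] 7.775
```

View pics/scene1.png

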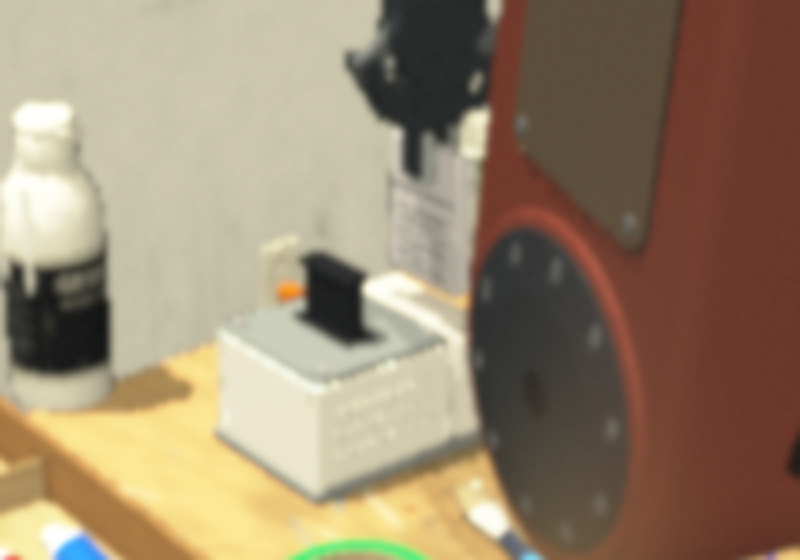

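The scene view shows the cassette hanging upright in the fingers just above the slot block, partly behind the arm. I'll insert it gently, watching the force.

Run:
```python
import numpy as np
from h import *
from bench import arm, vision, ticket, command_gripper
s=np.load("scene1.npz"); P=cloud(s)
m=(P[...,2]>.115)&(P[...,2]<.17)&(abs(P[...,0]-.52)<.06)&(abs(P[...,1]+.06)<.03)
q=P[m]; n=np.array([np.sin(np.deg2rad(5.6)),np.cos(np.deg2rad(5.6)),0])
print(m.sum(),"face offset mm",np.round(np.percentile((q-[.5226,-.0642,0])@n*1e3,[10,50,90]),1))
for z in(.322,.31,.29):
    hit=arm.move_l([.5226,-.0642,z],rate=.03,stop_force=8)
    print(z,hit,arm.get_tool_pos().round(4),arm.get_force().round(2),arm.get_wrist_torque().round(2))
    if hit: break
```

```text
390 face offset mm [2.4 5.5 7.6]
0.322 False [ 0.5227 -0.0642  0.3222] [-0.33  0.76 -1.61] [-0.   -0.01  0.  ]
0.31 False [ 0.5225 -0.0642  0.3099] [ 0.95  0.74 -1.13] [-0.02 -0.   -0.01]
0.29 False [ 0.5226 -0.0642  0.2902] [ 0.02  0.03 -1.3 ] [-0.01  0.02  0.03]
```

Run:
```python
import numpy as np
from h import *
from bench import arm, vision, ticket, command_gripper
hit=arm.move_l([.5226,-.0642,.258],rate=.03,stop_force=8)
print(hit,arm.get_tool_pos().round(4),arm.get_force().round(2),arm.get_wrist_torque().round(2))
if hit and arm.get_tool_pos()[2]<.265:
    command_gripper(.03)
    print(arm.get_grip_width(),arm.get_grasp_force(),arm.get_force().round(2))
    arm.move_l([.5226,-.0642,.36],rate=.12)
    # clear of the box for a view
    arm.reach([.50,-.25,.40],down(np.deg2rad(-5.6)))
    import cv2
    for n in("scene","top"):
        c=vision.camera(n); np.savez(f"{n}2.npz",**c); P=cloud(c); z=P[...,2]
        m=(z>.1)&(z<.125)&(abs(P[...,0]-.523)<.06)&(abs(P[...,1]+.064)<.02)
        print(n,m.sum(),P[m].mean(0).round(4),np.median(z[m]),rect(P[m]))
        l=(z>.1)&(z<.14)&(abs(P[...,0]-.53)<.05)&(abs(P[...,1]-.015)<.03)
        print("handle",l.sum(),rect(P[l]),np.percentile(z[l],95))
        fl=(z>.083)&(z<.092)&(abs(P[...,0]-.53)<.09)&(abs(P[...,1]-.015)<.09)
        print("flange",rect(P[fl]),np.median(z[fl]))
    f=c["frame"][150:230,180:300]; cv2.imwrite("pics/top2.png",cv2.resize(f,None,fx=5,fy=5,interpolation=cv2.INTER_CUBIC))
print(arm.get_clock())
```

```text
True [ 0.5225 -0.0642  0.2625] [0.44 0.19 3.76] [-0.01  0.04 -0.  ]
0.03003178824550686 0.0 [ 0.08 -0.65  0.05]
scene 92 [ 0.5292 -0.0599  0.1083] 0.10886520113736042 [528.9 -62.5  16.4  59.6  84. ]
handle 211 [529.5  16.2  23.6  54.6  87.5] 0.13057936489197708
flange [527.4   5.3 131.8 109.   83.7] 0.08435621103745938
top 127 [ 0.5209 -0.0634  0.1147] 0.1152858224200295 [521.8 -63.2  12.   69.4  84.3]
handle 157 [530.9  15.3  19.5  54.2  84.2] 0.1347339027461468
flange [528.5  -5.1 149.8 108.6  84.4] 0.08654905608295493
13.1917
```

View pics/top2.png

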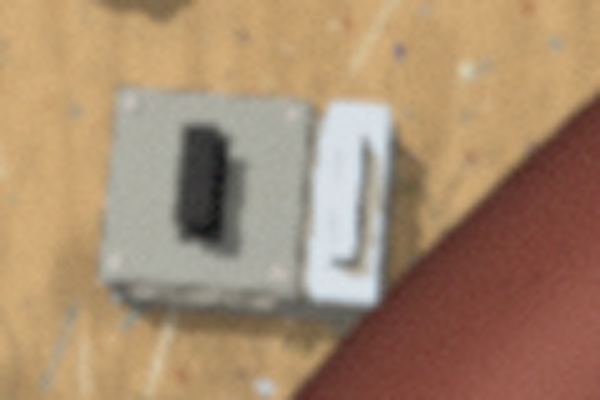

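The cassette is home: its top is at 115 mm and the hand has let go. The top view shows it standing in the slot, and the handle at about (203,182) in the crop hasn't moved. Now the lid.

Run:
```python
import numpy as np
from h import *
from bench import arm, vision, ticket, command_gripper
x,y=.5306,.0155; o=down(np.deg2rad(-5.7))
command_gripper(.05)
arm.reach([x,y,.37],o)
hit=arm.move_l([x,y,.266],rate=.08,stop_force=8)
print(hit,arm.get_tool_pos().round(4),arm.get_force().round(2))
if not hit:
    command_gripper(0.0,100); p0=arm.get_tool_pos()
    print("grip",arm.get_grip_width(),arm.get_grasp_force(),arm.get_force().round(2),arm.get_wrist_torque().round(2),p0.round(4))
    for d in(.003,.006,.009,.012,.016,.021):
        arm.move_l([x,y,p0[2]+d],rate=.015)
        print(d,arm.get_tool_pos().round(4),arm.get_force().round(2),arm.get_grip_width())
        if arm.get_grip_width()<.01: break
print(arm.get_clock())
```

```text
False [0.5309 0.0154 0.2666] [-0.82 -0.39 -0.85]
grip 0.017971444867804883 97.13409662246704 [-1.58 -2.58  4.87] [-0.33  0.3  -0.01] [0.5307 0.0153 0.2665]
0.003 [0.5298 0.0156 0.2676] [  0.41  -2.34 -18.03] 0.017992054044469855
0.006 [0.5313 0.0154 0.2747] [-2.56 -0.73  4.57] 0.01800460008090641
0.009 [0.5307 0.0156 0.2756] [-0.62 -1.34 -0.88] 0.017862552318828877
0.012 [0.5306 0.0155 0.2784] [ 0.46 -0.91 -2.08] 0.017997270700184805
0.016 [0.5307 0.0155 0.2827] [-0.28  1.37 -2.06] 0.017792368297500534
0.021 [0.5306 0.0155 0.2876] [ 0.28 -0.01 -3.2 ] 0.01777011479727605
18.7667
```

Run:
```python
import numpy as np,cv2
from h import *
from bench import arm, vision, ticket, command_gripper
arm.sleep(.5)
c=vision.camera("scene"); P=cloud(c); z=P[...,2]
m=(z>.094)&(z<.125)&(P[...,0]>.46)&(P[...,0]<.60)&(P[...,1]>.03)&(P[...,1]<.085)
m=m&(cv2.erode(m.astype(np.uint8),np.ones((3,3)))>0)
q=P[m]; A=np.c_[q[:,:2]-q[:,:2].mean(0),np.ones(len(q))]; k=np.linalg.lstsq(A,q[:,2],rcond=None)[0]
print(len(q),"slopes",k[:2].round(3),"height",k[2].round(4),rect(q))
print(arm.get_tool_pos().round(4),arm.get_force().round(2),arm.get_wrist_torque().round(2),arm.get_grasp_force(),arm.get_qd().round(4))
f=c["frame"][140:260,170:330]; cv2.imwrite("pics/scene3.png",cv2.resize(f,None,fx=5,fy=5,interpolation=cv2.INTER_CUBIC))
```

```text
230 slopes [0.    0.018] height 0.1049 [529.2  50.5  39.8 102.4  83.8]
[0.5306 0.0155 0.2875] [-0.92 -0.14 -2.12] [-0.03  0.01 -0.02] 98.32292318344116 [ 0.0017  0.0008  0.0006 -0.0003 -0.0002  0.0017]
```

View pics/scene3.png

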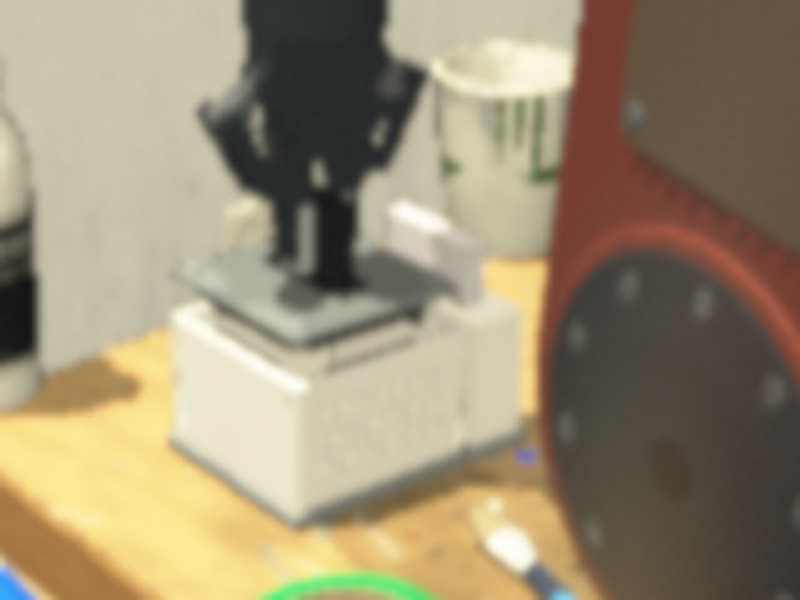

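The lid hangs level and clear, about 21 mm above its seat. It measures 105 mm in this view, against 84 mm when closed. The cassette is still in its slot and the cup and tape haven't moved, so I'm handing in.

```bash
python3 -c "
from bench import arm, vision, ticket, command_gripper
print(ticket.sign_off(),arm.get_clock())"
```

```text
the job is handed in; nothing more can be done
the job is handed in; nothing more can be done
```

I've handed the job in: the cassette is fully home in the slot and released, and the gripper is holding the lid level about 21 mm above its seat. It used about 19 s of the 42 s; the hand-in returned no verdict.

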